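# Restock the empty bay of a honey rack and hang its ticket

### The arm

A 6-joint arm with a two-finger parallel gripper is mounted at the origin on the work surface. World frame = base frame: x ahead of the robot, y to its left, z up, the work surface at z = 0. Lengths are in m, angles in degrees, forces in N, time in s.
With the tool pointing down it reaches from about 0.35 to 0.95 m from the base axis. Payload 17.4 kg.
Tool frame: the origin (TCP) lies at the very end of the fingers, on their centre line; the grasp point (between the pads) lies 19 mm behind it; z points along the fingers, y is the direction in which the jaws open and shut (so a half turn about z gives the same grasp; the last joint's range is limited). The gripper opens to 93 mm and grips with 3 to 60 N. Pads are 15 mm wide; open, the fingers measure 128 mm over their backs; the gripper's body (75 mm by 188 mm) begins 65 mm behind the grasp point.
Start: joints at [-67.54, 6.646, 82.598, -0, 90.757, -2.166], TCP at [0.281, -0.614, 0.219] pointing down, gripper open.
Joint ranges: [-162.19, 162.19], [-47.58, 125.68], [4.15, 143.07], [-65.23, 245.23], [0.69, 171.88], [-170.13, 170.13]. Speed limits (degrees/s): [108.29, 108.29, 127.2, 180, 180, 180].

### API

Orientations are given as [roll, pitch, yaw] about the fixed x, y, z axes, in that order (R = Rz(yaw) Ry(pitch) Rx(roll)).
In Python, from station import bot gives the robot as it stands. Calls block until the motion is done:
- bot.move_pose(position, orientation): joint-space move of the TCP to a pose.
- bot.line_to(position, rotation=None, vel=0.15): straight line of the TCP; rotation=None keeps the orientation; vel is the mean speed in m/s.
- bot.move_joints(angles): joint-space move.
- bot.grip(opening): finger opening in m; the grip force is fixed at half the most; returns when the fingers have stopped.
- bot.hold(seconds).
- bot.inverse_kinematics(position, orientation): joint angles nearest the present ones, or None.
- bot.capture(name): name is "side" or "top"; returns a dict with "img" (400x640x3 uint8, red, green, blue), "camera_matrix" (3x3 intrinsics, pixels), "R" (3x3) and "t" (3): a world point X has camera coordinates R X + t. Camera axes: x right, y down, z forward; pixel columns grow to the right and rows downward; lengths in m; the calibration is good to about 2 mm. A picture is of the moment at which its call begins. There is no depth.
A pose or a line that the arm cannot do raises bot.Unreachable and nothing moves.
- bot.hand_in(): hands the job in, once; it reports no verdict.
Readings, each from a call of its own:
- bot.get_clock(): time.
- bot.get_qpos(): joint angles.
- bot.get_qd(): joint speeds.
- bot.get_tau(): joint torques, N m.
- bot.get_tool_pos(): TCP position.
- bot.get_tool_rot(): TCP orientation.
- bot.get_contact_force(): force on the tool from outside, world axes, zero at the start.
- bot.get_wrist_torque(): the same for the moment, N m.
- bot.get_gripper_width(): finger opening in m.
Only numpy, scipy, OpenCV 4.12 (cv2) and the standard library are available. Lean on these libraries where they do the work, as an engineer would, in place of code of your own. Each camera call takes 0.05 s, during which the arm holds its last target.

### The job

Restock the honey rack: slide the loose squat jar over the counter, upright all the way, in under the front rail of the empty bay until it is fully home against the batten at the back. Then hang the blank wooden ticket saddle on the front rail over the middle of that bay, fully seated with one leg on each side of the rail, and let go. Leave the two jars already in the rack and the tall jar where they are.

Things in the scene. Friction and masses are not known exactly. Their poses are not given: they have to be found in the camera images.
- rack: Fixed wooden jar rack on the counter, no floor: 3 bays side by side, centres at y = -112, 0, +112 mm, each 104 mm clear, open to -x (the robot's side). Origin: on the counter, mid bay; x inwards, y along the rail, z up. Partitions start at x = -23 mm: inner ones 8 mm thick, 50 mm high; outer cheeks (y = +-168 mm) 106 mm high. A slat spans the top at x = 25 to 65, z = 92 to 102 mm.
- rail (a point): Middle of the top face of the rack's front rail: a straight square wooden bar, 18 x 18 mm, 328 mm long along the rack's y between the outer cheeks, over the fronts of all three bays. Its centre line is at rack x = -14 mm; it spans z = 88 to 106 mm, 26 mm clear above the jar lids. This point is at rack (-14, 0, 106) mm. Nothing stands above the rail.
- batten (a point): Middle of the top front edge of the rack's back batten, the stop at the back of all three bays: 45 mm high, face at rack x = +48 mm. A 92 mm jar fully home has its centre at rack (and liner) x = +2 mm and sticks out about 21 mm in front of the partitions.
- liner: Thin grey liner (90 x 98 mm, 0.8 mm, nothing catches on it) lying on the counter in the one empty bay, where the loose jar belongs; which of the three bays varies. Origin: centre of its underside, in the middle of that bay at rack x = 0; axes parallel to the rack's. The rail over this bay is centred at liner x = -14 mm.
- jar: The loose jar, on the counter in front of the rack: squat amber glass honey jar with a brass lid and blank paper label, 92 mm across, 62 mm tall, about 0.55 kg, origin at the centre of its underside. Too wide for most grippers; slides at about 3 to 8 N and stays upright when pushed level below its lid.
- saddle: Blank wooden ticket saddle, 70 g, standing to one side: upside-down U with a tab on top, 70 mm long along y. Legs 6 mm thick, 34 tall, 26 clear between them along x (38 over all); flat ridge z = 34 to 42; central tab 10 thick (x), 70 long (y), z = 42 to 88. Origin: between the feet, z up. Same turned half round. Seated, its ridge rests on the rail's top: origin 72 mm above the counter.
- jar_left: Bystander, in one of the two filled bays: squat amber glass honey jar with a brass lid and blank paper label, 92 mm across, 62 mm tall, about 0.55 kg, origin at the centre of its underside.
- jar_right: Bystander, in the other filled bay: squat amber glass honey jar with a brass lid and blank paper label, 92 mm across, 62 mm tall, about 0.55 kg, origin at the centre of its underside.
- tall_jar: Bystander on the counter, on the opposite side from the saddle: slim amber jar with white lid, 60 mm across, 100 mm tall, 0.3 kg, origin at the centre of its underside.
Not all that is in view belongs to the job. Of the things that look like the saddle, the largest one is meant.

How it is judged (in metres and radians):
On the way, in this order (a step that is already met when the one before it is completed fails the run):
1. the loose jar stands fully home in the empty bay (x of jar in the frame of liner between -0.006 and 0.01 m and y of jar in the frame of liner between -0.012 and 0.012 m and angle between jar's own z axis and vertical below 0.08 rad and height (world z) of jar below 0.006 m), for 0.2 s.
2. the saddle hangs seated on the rail over that bay (x of saddle in the frame of liner between -0.022 and -0.006 m and y of saddle in the frame of liner between -0.025 and 0.025 m and height (world z) of saddle between 0.068 and 0.076 m and angle between saddle's own z axis and vertical below 0.1 rad and angle between the y axis of saddle and the y axis of liner, either way round below 0.15 rad), for 0.2 s.
At the end, for the whole second after the job is handed in: The jar stands upright in the empty bay, within 8 mm of the back batten; the released saddle sits astride the rail over that bay, within 25 mm of its middle, ridge down on the rail within 4 mm, upright within 0.10 rad, in line within 0.15 rad; both at rest (all of step 1 and all of step 2 and linear speed of each of jar, saddle below 0.02 m/s and contact force between saddle and the fingers below 0.05 N); the robot touches nothing.
It fails at once if the loose jar is tipped by more than 0.35 rad or lifted by more than 20 mm (angle between jar's own z axis and vertical above 0.35 rad or height (world z) of jar above 0.02 m).
It fails at once if one rack jar is moved by more than 20 mm (distance of jar_left from where it was at the start of the episode above 0.02 m).
It fails at once if the other rack jar is moved by more than 20 mm (distance of jar_right from where it was at the start of the episode above 0.02 m).
It fails at once if the tall jar is moved by more than 20 mm (distance of tall_jar from where it was at the start of the episode above 0.02 m).
It also fails if it takes over 72 s, if anything falls off the work surface, if the arm or the gripper's body presses on something with over 40 N, if the wrist force passes 120 N, or if a joint passes its speed limit or range.

## Working session

There is one attempt and no reset: what is moved stays moved. The work goes in short steps, each a Python script; the robot and the scene stay as the last script left them, time stands still between calls to the robot, and variables do not carry over. Pictures are saved under pics/ and viewed, and the job is handed in when it is done.

```bash
mkdir -p pics; ls; python3 - <<'E'
from station import bot
import cv2,numpy as np,pickle
for n in("top","side"):
    d=bot.capture(n); pickle.dump(d,open(n+"0.pkl","wb")); cv2.imwrite(f"pics/{n}0.png",d["img"][:,:,::-1]); print(n,d["camera_matrix"].tolist(),np.round(d["R"],3).tolist(),d["t"])
print(bot.get_clock(),bot.get_tool_rot())
E
```

```text
pics
top [[458.3918137699854, 0.0, 309.7463497319682], [0.0, 458.3918137699854, 210.11822380783212], [0.0, 0.0, 1.0]] [[-0.026, -1.0, 0.018], [-0.994, 0.024, -0.11], [0.109, -0.02, -0.994]] [-0.00516203  0.55573322  1.0709178 ]
side [[493.5196822810114, 0.0, 318.6816679799665], [0.0, 493.5196822810114, 204.6629972921144], [0.0, 0.0, 1.0]] [[-0.757, -0.653, 0.016], [-0.374, 0.413, -0.83], [0.536, -0.635, -0.557]] [0.4131816  0.26825535 1.02733789]
0.1 [-1.79942571e+02 -1.34297426e-03  2.46251405e+01]
```

View pics/top0.png

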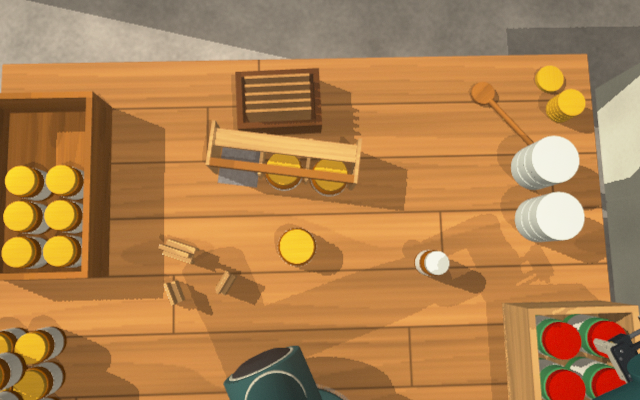

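View pics/side0.png

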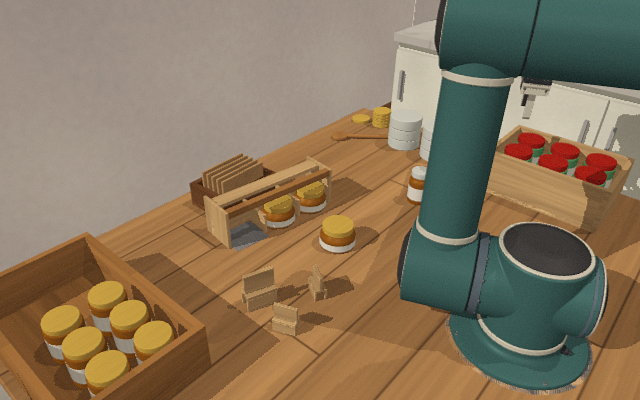

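The top view shows the loose jar at (297,246), the tall jar at (432,263), and the rack from (208,150) to (358,170). The empty bay with the grey liner is at the left, (238,167). There are three saddle look-alikes: (178,250), (174,292) and (226,282). The first looks largest, so I'll check it in a close crop.

```bash
python3 - <<'E'
import cv2
t=cv2.imread("pics/top0.png");s=cv2.imread("pics/side0.png")
a=cv2.resize(t[225:315,145:255],None,fx=6,fy=6,interpolation=cv2.INTER_CUBIC);cv2.imwrite("pics/c_top.png",a)
cv2.imwrite("pics/c_rack.png",cv2.resize(t[110:210,195:375],None,fx=4.4,fy=4.4,interpolation=cv2.INTER_CUBIC))
cv2.imwrite("pics/c_side.png",cv2.resize(s[255:345,230:340],None,fx=6,fy=6,interpolation=cv2.INTER_CUBIC))
cv2.imwrite("pics/c_rs.png",cv2.resize(s[145:265,185:365],None,fx=4.4,fy=4.4,interpolation=cv2.INTER_CUBIC))
E
```

```text
(no output)
```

View pics/c_top.png

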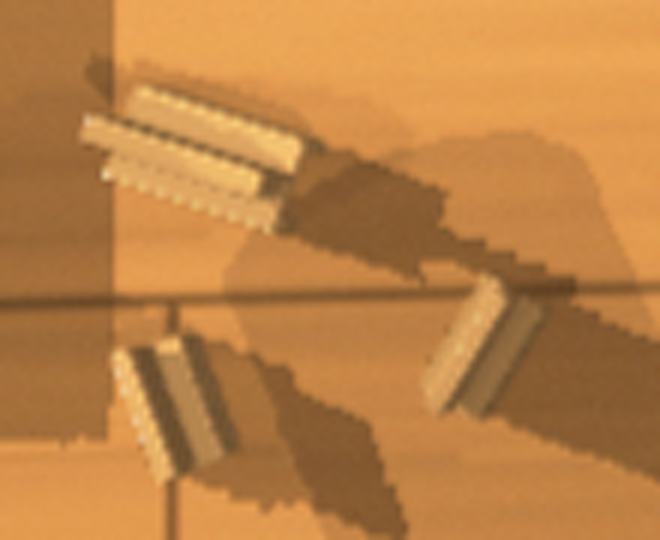

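View pics/c_rack.png

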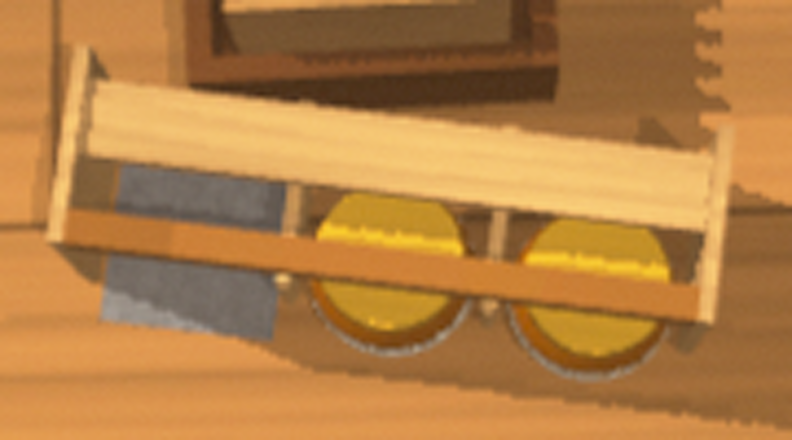

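View pics/c_side.png

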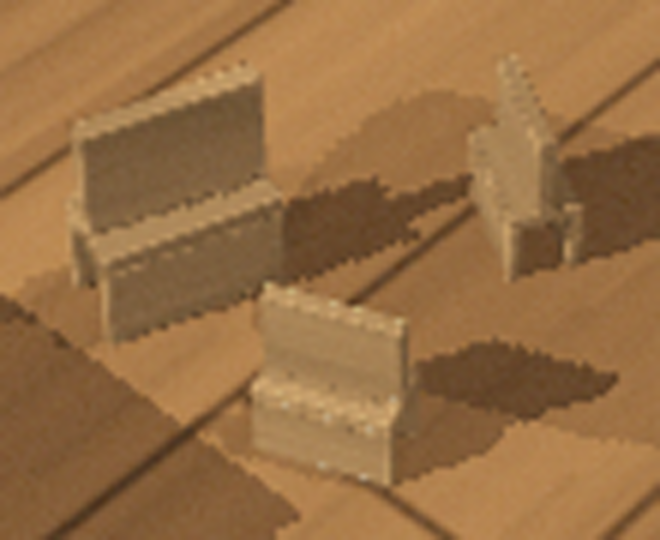

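View pics/c_rs.png

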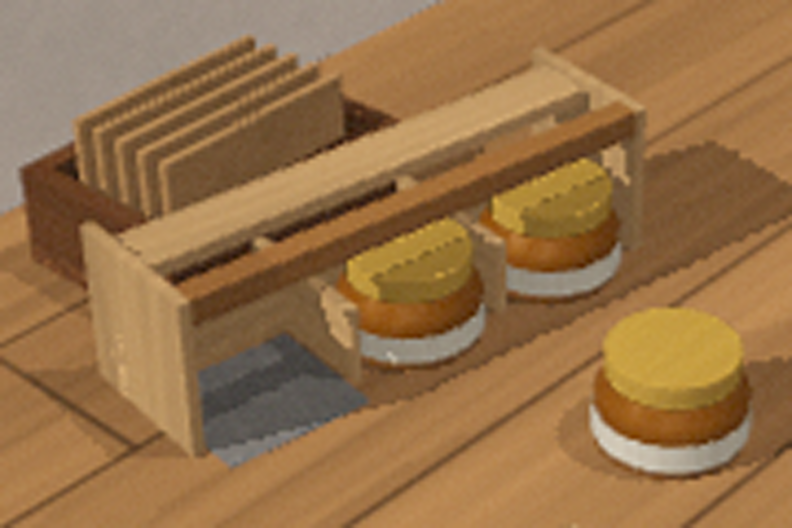

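```bash
cat > h.py <<'E'
import pickle,numpy as np,cv2
def ld(n): return pickle.load(open(n+".pkl","rb"))
def ray(d,uv,z):
    uv=np.atleast_2d(np.array(uv,float)); p=cv2.undistortPoints(uv.reshape(-1,1,2),d["camera_matrix"],None).reshape(-1,2)
    C=-d["R"].T@d["t"]; D=np.c_[p,np.ones(len(p))]@d["R"]
    return C+D*((z-C[2])/D[:,2])[:,None]
def proj(d,X):
    X=np.atleast_2d(X); c=X@d["R"].T+d["t"]; p=c@d["camera_matrix"].T; return p[:,:2]/p[:,2:]
def tri(ds,uvs):
    P=[d["camera_matrix"]@np.c_[d["R"],d["t"]] for d in ds]
    X=cv2.triangulatePoints(P[0],P[1],np.array(uvs[0],float).reshape(2,1),np.array(uvs[1],float).reshape(2,1)); return (X[:3]/X[3]).ravel()
E
python3 - <<'E'
from h import *
T=ld("top0");S=ld("side0")
for n,d in(("T",T),("S",S)): print(n,-d["R"].T@d["t"])
# jar lids
for n,d in(("T",T),("S",S)):
    h=cv2.cvtColor(d["img"],cv2.COLOR_RGB2HSV); m=cv2.inRange(h,(20,150,120),(30,255,255))
    k,lab,st,c=cv2.connectedComponentsWithStats(m)
    for i in range(1,k):
        if st[i,4]>150: print(n,st[i],c[i].round(1),ray(d,c[i],.062)[0].round(4))
h=cv2.cvtColor(T["img"],cv2.COLOR_RGB2HSV)
for p in[(230,165),(300,173),(345,178),(215,161),(297,246),(230,190),(180,240),(240,145),(432,263)]: print(p,T["img"][p[1],p[0]],h[p[1],p[0]])
h=cv2.cvtColor(S["img"],cv2.COLOR_RGB2HSV)
for p in[(250,202),(290,188),(260,290),(338,226),(338,240)]: print(p,S["img"][p[1],p[0]],h[p[1],p[0]])
E
```

```text
T [0.43517817 0.00334659 1.12531762]
S [-0.13720913  0.81080649  0.78858709]
T [535  66  28  26 565] [549.1  78.4] [ 0.8603 -0.6093  0.062 ]
T [546  89  39  33 917] [565.3 105.2] [ 0.7924 -0.6432  0.062 ]
T [267 154  33  14 291] [283.9 160.5] [0.6711 0.0395 0.062 ]
T [315 160  32  14 297] [331.  166.2] [ 0.655  -0.0713  0.062 ]
T [ 46 165  31  29 717] [ 60.7 179.3] [0.638  0.5596 0.062 ]
T [  5 166  32  29 734] [ 20.3 180.2] [0.638  0.6527 0.062 ]
T [269 174  27  11 166] [281.8 179. ] [0.627  0.0454 0.062 ]
T [316 180  27  11 170] [329.1 184.8] [ 0.6107 -0.0654  0.062 ]
T [  3 201  33  30 751] [ 18.6 215.7] [0.5551 0.6531 0.062 ]
T [ 44 200  32  30 736] [ 59.4 214.7] [0.5552 0.5598 0.062 ]
T [280 230  34  34 909] [296.3 246.1] [0.4691 0.0149 0.062 ]
T [  2 237  32  30 750] [ 17.  251.9] [0.4721 0.653  0.062 ]
T [ 43 236  32  30 754] [ 58.3 250.7] [0.4724 0.5597 0.062 ]
T [ 15 333  31  31 719] [ 30.8 347.3] [0.2584 0.6133 0.062 ]
T [ 13 371  32  29 649] [ 30.3 385.7] [0.1755 0.6111 0.062 ]
S [372 107  19  21 303] [380.6 116.8] [ 0.7675 -0.5985  0.062 ]
S [297 181  27  18 285] [310.7 1
[... 370 characters left out ...]
6.1] [0.504  0.5288 0.062 ]
S [ 62 326  41  34 992] [ 81.4 342.5] [0.5881 0.6238 0.062 ]
S [  85  350   42   37 1137] [105.3 367.5] [0.5043 0.6237 0.062 ]
(230, 165) [188 119  54] [ 15 182 188]
(300, 173) [205 127  52] [ 15 190 205]
(345, 178) [201 126  51] [ 15 190 201]
(215, 161) [191 119  54] [ 14 183 191]
(297, 246) [249 207  47] [ 24 207 249]
(230, 190) [225 152  80] [ 15 164 225]
(180, 240) [190 127  69] [ 14 162 190]
(240, 145) [235 181 108] [ 17 138 235]
(432, 263) [247 245 234] [ 25  13 247]
(250, 202) [163 108  56] [ 15 167 163]
(290, 188) [103  66  37] [ 13 163 103]
(260, 290) [175 139  90] [ 17 124 175]
(338, 226) [196 155  65] [ 21 170 196]
(338, 240) [153  93  33] [ 15 200 153]
```

```bash
python3 - <<'E'
from h import *
T=ld("top0");S=ld("side0")
h=cv2.cvtColor(T["img"],cv2.COLOR_RGB2HSV)
g=T["img"].astype(int)
# rail back edge: slat underside/liner/lid above, use strongest saturation mask
m=cv2.inRange(h,(12,175,150),(17,215,225)); m[:150]=0;m[190:]=0;m[:,:205]=0;m[:,362:]=0
k,lab,st,c=cv2.connectedComponentsWithStats(m); 
for i in range(1,k):
    if st[i,4]>30: print(st[i],c[i])
cols=[];a=[];b=[]
i=1+np.argmax(st[1:,4]); 
for u in range(212,354):
    r=np.where(lab[:,u]==i)[0]
    if len(r): cols.append(u);a.append(r.min()-.5);b.append(r.max()+.5)
cols=np.array(cols);a=np.array(a);b=np.array(b)
def rob(x,y):
    k=np.ones(len(x),bool)
    for _ in range(6):
        p=np.polyfit(x[k],y[k],1); e=y-np.polyval(p,x); k=abs(e)<max(.6,1.5*e[k].std())
    return p,k.sum(),e[k].std()
pa=rob(cols,a);pb=rob(cols,b);print(pa,pb,len(cols),cols.min(),cols.max())
for p,z in((pa,.106),(pb,.088),(pb,.106)):
    q=ray(T,[(u,np.polyval(p[0],u)) for u in(215,350)],z); d=q[0]-q[1]; print(q.round(4).tolist(),"yaw",np.degrees(np.arctan2(-d[0],d[1])))
# liner
m=cv2.inRange(h,(90,15,40),(130,140,200)); m[:140]=0;m[195:]=0;m[:,:205]=0;m[:,275:]=0
ys,xs=np.where(m); print("liner",len(xs)); hull=cv2.convexHull(np.c_[xs,ys].astype(np.int32)).reshape(-1,2); 
q=ray(T,hull,.0008); r=cv2.minAreaRect(q[:,:2].astype(np.float32)*1000); print(r, (cv2.boxPoints(r)).round(1).tolist())
v=np.zeros_like(T["img"]); v[...]=T["img"]; v[m>0]=(255,0,255); v[lab==i]=(0,255,0)
cv2.imwrite("pics/m1.png",cv2.resize(v[110:210,195:375,::-1],None,fx=4.4,fy=4.4,interpolation=0))
E
```

```text
[ 210  158  144   25 1129] [282.89459699 170.01948627]
(array([1.18946661e-01, 1.32519324e+02]), np.int64(119), np.float64(0.30720419583221537)) (array([1.23815171e-01, 1.38953472e+02]), np.int64(138), np.float64(0.29404174486385654)) 142 212 353
[[0.6704, 0.1933, 0.106], [0.6267, -0.1106, 0.106]] yaw -8.175288044741105
[[0.6571, 0.1967, 0.088], [0.6112, -0.1119, 0.088]] yaw -8.458690643046323
[[0.6532, 0.1934, 0.106], [0.6081, -0.1099, 0.106]] yaw -8.45869064304631
liner 0Traceback (most recent call last):
  File "<stdin>", line 26, in <module>
AttributeError: 'NoneType' object has no attribute 'reshape'
```

```bash
python3 - <<'E'
from h import *
T=ld("top0")
for u in(225,240,285,330): print(u,[ (v,*T["img"][v,u]) for v in range(154,190)][0 if u<260 else 6:28])
cv2.imwrite("pics/z.png",cv2.resize(T["img"][145:195,200:300,::-1],None,fx=8,fy=8,interpolation=0))
E
```

```text
225 [(154, np.uint8(116), np.uint8(105), np.uint8(96)), (155, np.uint8(117), np.uint8(105), np.uint8(97)), (156, np.uint8(108), np.uint8(98), np.uint8(89)), (157, np.uint8(99), np.uint8(86), np.uint8(78)), (158, np.uint8(120), np.uint8(95), np.uint8(77)), (159, np.uint8(161), np.uint8(109), np.uint8(63)), (160, np.uint8(186), np.uint8(117), np.uint8(50)), (161, np.uint8(187), np.uint8(118), np.uint8(52)), (162, np.uint8(187), np.uint8(116), np.uint8(52)), (163, np.uint8(189), np.uint8(119), np.uint8(55)), (164, np.uint8(188), np.uint8(119), np.uint8(52)), (165, np.uint8(189), np.uint8(119), np.uint8(55)), (166, np.uint8(169), np.uint8(106), np.uint8(46)), (167, np.uint8(127), np.uint8(80), np.uint8(40)), (168, np.uint8(108), np.uint8(84), np.uint8(68)), (169, np.uint8(115), np.uint8(105), np.uint8(95)), (170, np.uint8(115), np.uint8(105), np.uint8(95)), (171, np.uint8(115), np.uint8(105), np.uint8(96)), (172, np.uint8(117), np.uint8(107), np.uint8(97)), (173, np.uint8(119), np.uint8(108), np.uint8(100)), (174, np.uint8(117), np.uint8(106), np.uint8(99)), (175, np.uint8(116), np.uint8
[... 3315 characters left out ...]
t8(223), np.uint8(167), np.uint8(42)), (169, np.uint8(246), np.uint8(199), np.uint8(50)), (170, np.uint8(239), np.uint8(187), np.uint8(43)), (171, np.uint8(222), np.uint8(161), np.uint8(41)), (172, np.uint8(212), np.uint8(140), np.uint8(54)), (173, np.uint8(203), np.uint8(128), np.uint8(54)), (174, np.uint8(202), np.uint8(127), np.uint8(53)), (175, np.uint8(202), np.uint8(125), np.uint8(53)), (176, np.uint8(202), np.uint8(125), np.uint8(52)), (177, np.uint8(202), np.uint8(126), np.uint8(53)), (178, np.uint8(203), np.uint8(126), np.uint8(53)), (179, np.uint8(178), np.uint8(112), np.uint8(46)), (180, np.uint8(129), np.uint8(82), np.uint8(36)), (181, np.uint8(160), np.uint8(115), np.uint8(37))]
```

View pics/z.png

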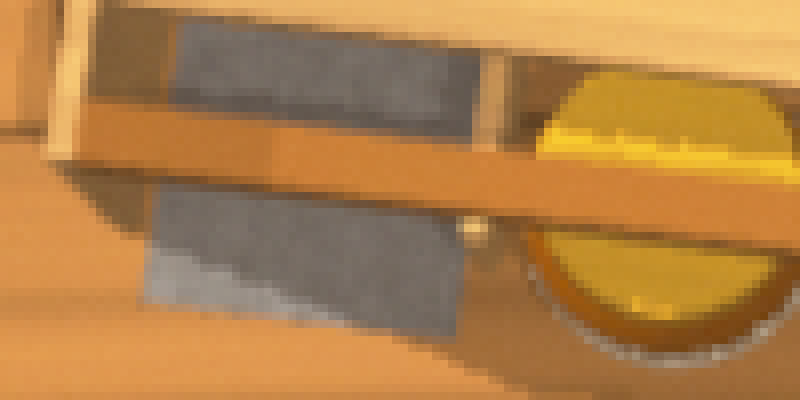

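```bash
python3 - <<'E'
from h import *
T=ld("top0");S=ld("side0")
p=np.array([.12382,138.953-.42])
q=ray(T,[(u,np.polyval(p,u)) for u in(215,350)],.106); d=(q[0]-q[1]); d/=np.linalg.norm(d); yaw=np.arctan2(-d[0],d[1]); print("yaw",np.degrees(yaw))
ey=d[:2]; ex=np.array([d[1],-d[0]])
# along rail profiles mid-rail line (z=.106): world points centre line
c0=q.mean(0)[:2]+ex*.009
s=np.arange(-.22,.22,.001)
P=np.c_[c0+s[:,None]*ey,np.full(len(s),.106)]
uv=proj(T,P).astype(np.float32)
v=cv2.remap(T["img"],uv[:,0].reshape(1,-1),uv[:,1].reshape(1,-1),cv2.INTER_LINEAR)[0].astype(int)
for i in list(range(45,85,2))+list(range(350,400,2)): print(round(s[i],3),v[i].tolist(),end=";")
print()
lc=ray(T,[(217.4,182.4),(256.4,187)],.0008)[:,:2]; print(lc, (lc.mean(0))+ex*.045, np.linalg.norm(lc[0]-lc[1]),"yaw",np.degrees(np.arctan2(-(lc[0]-lc[1])[0],(lc[0]-lc[1])[1])))
print("c0",c0,ex,ey)
E
```

```text
yaw -8.458754525424022
-0.175 [150, 103, 56];-0.173 [149, 102, 54];-0.171 [159, 109, 60];-0.169 [193, 137, 77];-0.167 [223, 168, 97];-0.165 [235, 183, 106];-0.163 [234, 179, 103];-0.161 [226, 166, 91];-0.159 [205, 132, 59];-0.157 [199, 125, 52];-0.155 [200, 126, 53];-0.153 [201, 126, 54];-0.151 [200, 127, 54];-0.149 [200, 126, 53];-0.147 [201, 126, 53];-0.145 [201, 127, 55];-0.143 [200, 125, 52];-0.141 [201, 126, 53];-0.139 [201, 128, 56];-0.137 [201, 128, 56];0.13 [188, 118, 52];0.132 [188, 117, 53];0.134 [188, 119, 51];0.136 [189, 119, 53];0.138 [188, 118, 50];0.14 [189, 118, 51];0.142 [189, 119, 54];0.144 [189, 120, 53];0.146 [189, 120, 52];0.148 [191, 120, 52];0.15 [191, 119, 51];0.152 [190, 119, 51];0.154 [191, 119, 53];0.156 [190, 119, 53];0.158 [191, 119, 54];0.16 [191, 120, 54];0.162 [189, 119, 53];0.164 [190, 120, 53];0.166 [196, 126, 59];0.168 [217, 149, 78];0.17 [233, 176, 101];0.172 [237, 183, 108];0.174 [231, 176, 102];0.176 [201, 146, 82];0.178 [167, 114, 60];
[[0.63321711 0.20720651]
 [0.6194698  0.11099889]] [0.67085394 0.15248332] 0.09718485622921742 yaw -8.132064960175944
c0 [0.64053182 0.0403796 ] [ 0.98912201 -0.14709741] [0.14709741 0.98912201]
```

```bash
python3 - <<'E'
from h import *
T=ld("top0");S=ld("side0")
f=lambda u,v:((u+.5)/6-.5+145,(v+.5)/6-.5+225)
g=lambda u,v:((u+.5)/6-.5+230,(v+.5)/6-.5+255)
tab=ray(T,[f(82,122),f(268,185)],.088); print("tab",tab.round(4),tab.mean(0),np.degrees(np.arctan2(*(-(tab[0]-tab[1])[:2]*[1,-1]))), np.linalg.norm(tab[0]-tab[1]))
r=ray(T,[f(137,90),f(308,150),f(280,230),f(105,172)],.042);print("ridge",r.mean(0),r.round(4).tolist())
# side: tab top face ends
ts=ray(S,[g(78,128),g(252,70)],.088);print("side tab",ts,ts.mean(0),np.linalg.norm(ts[0]-ts[1]))
for n,p in(("small1",(174,292)),("small2",(226,282))): print(n,ray(T,[p],.05)[0])
print("tall",ray(T,[(436,262)],.1))
J=np.array([.469,.0145,0])
# jar white base check: side-view outlines
print(proj(T,[J,J+[0,0,.062]]),proj(S,[J+[0,0,.062],J]))
E
```

```text
tab [[0.4787 0.3243 0.088 ]
 [0.4535 0.2549 0.088 ]] [0.46608423 0.28959718 0.088     ] -20.01272228673749 0.07378781051840318
ridge [0.46443287 0.28963753 0.042     ] [[0.4926, 0.3172, 0.042], [0.4675, 0.2506, 0.042], [0.4367, 0.2614, 0.042], [0.4609, 0.3294, 0.042]]
side tab [[0.47987943 0.32190486 0.088     ]
 [0.45657508 0.26005453 0.088     ]] [0.46822725 0.29097969 0.088     ] 0.06609505136735333
small1 [0.37114496 0.29886876 0.05      ]
small2 [0.39073467 0.17938084 0.05      ]
tall [[ 0.42449356 -0.29656055  0.1       ]]
[[296.74881508 246.90991908]
 [296.46472042 246.10903837]] [[338.49871254 223.62452629]
 [337.57966188 243.12208395]]
```

Candidates for the saddle (top view): the piece at (178,250) measures about 70 mm along its tab, while the pieces at (174,292) and (226,282) are clearly shorter. I choose (178,250), and the close crops confirm it. The rail end points and the liner corner points agree on the bay to within 1 mm. First I'll push the jar with a two-finger cradle until it stands in front of the bay.

```bash
cat >> h.py <<'E'
L=np.array([.6712,.1526]); YAW=np.radians(-8.4)
EX=np.array([np.cos(YAW),np.sin(YAW)]); EY=np.array([-EX[1],EX[0]])
J0=np.array([.469,.0145])
def W(x,y): return L+x*EX+y*EY
E
python3 - <<'E'
from h import *
from station import bot
tgt=W(-.130,0); d=tgt-J0; n=np.linalg.norm(d); u=d/n; phi=np.degrees(np.arctan2(u[1],u[0])); print(tgt,phi)
s=J0-.085*u; e=tgt-.046*u
q=None
for y,p in((phi,0),(phi-180,0)):
    q=bot.inverse_kinematics([*s,.20],[180,0,y]); print(y,None if q is None else np.round(q,1))
    y2=np.degrees(YAW)
for y,p in((np.degrees(YAW),-25),(np.degrees(YAW)+180,25)):
    q=bot.inverse_kinematics([*W(-.2,0),.05],[180,p,y]); print("p2",y,None if q is None else np.round(q,1))
for y in(-20.3+180,-20.3): # jaws along saddle x => tool y || saddle x
    q=bot.inverse_kinematics([.4665,.29,.12],[180,0,y+90]); print("sad",y+90,None if q is None else np.round(q,1))
E
```

```text
[0.5425946  0.17159079] 64.89763962315828
64.89763962315828 [-11.6 -23.9 111.5  -0.   92.4  13.5]
-115.10236037684172 [ -11.6  -23.9  111.5    0.    92.4 -166.5]
p2 -8.4 [ 26.4 -22.9 127.7 -17.   55.5 132. ]
p2 171.6 [ 26.4 -22.9 127.7 -17.   55.5 -48. ]
sad 249.7 [  29.2   -6.6  105.1    0.    81.5 -130.5]
sad 69.7 [ 29.2  -6.6 105.1  -0.   81.5  49.5]
```

```bash
python3 - <<'E'
from h import *
from station import bot
tgt=W(-.130,0); d=tgt-J0; u=d/np.linalg.norm(d); phi=np.degrees(np.arctan2(u[1],u[0]))
s=J0-.085*u; e=tgt-.046*u; R=[180,0,phi]
bot.line_to([.281,-.614,.30],vel=.2)
bot.grip(.050)
bot.move_pose([*s,.20],R)
bot.line_to([*s,.03],R,vel=.15)
f0=bot.get_contact_force();print(f0,bot.get_gripper_width(),bot.get_clock())
for k in np.linspace(0,1,8)[1:]:
    bot.line_to([*(s+(e-s)*k),.03],R,vel=.08); print(np.round(bot.get_contact_force()-f0,1),end=" ")
bot.line_to([*(e-.02*u),.03],R,vel=.1); bot.line_to([*(e-.02*u),.22],R,vel=.2)
dd=bot.capture("top"); pickle.dump(dd,open("top1.pkl","wb")); cv2.imwrite("pics/top1.png",dd["img"][:,:,::-1])
ss=bot.capture("side"); pickle.dump(ss,open("side1.pkl","wb")); cv2.imwrite("pics/side1.png",ss["img"][:,:,::-1])
print(bot.get_clock(),bot.get_tool_pos())
E
```

```text
[ 0.64956999 -0.84270897  0.02388389] 0.050015041449567726 4.8833
[ 0.  -0.  -0.8] [-0.5  0.3 -0. ] [-1.2  1.4  0. ] [-1.7  0.1 -0.4] [-0.5  0.5  0.1] [-1.1  1.4  0.1] [-0.6  1.2  0.7] 10.1667 [0.5142132  0.11177333 0.21858844]
```

View pics/top1.png

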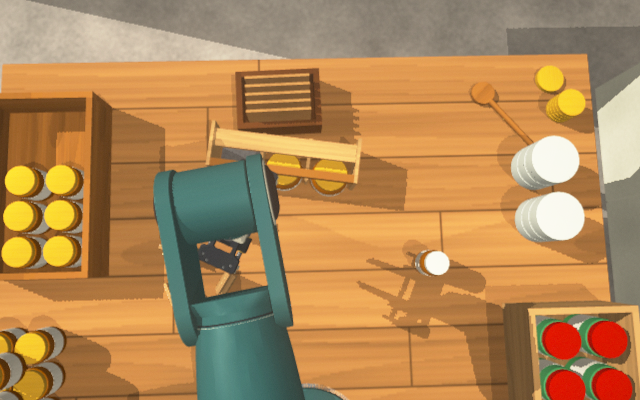

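View pics/side1.png

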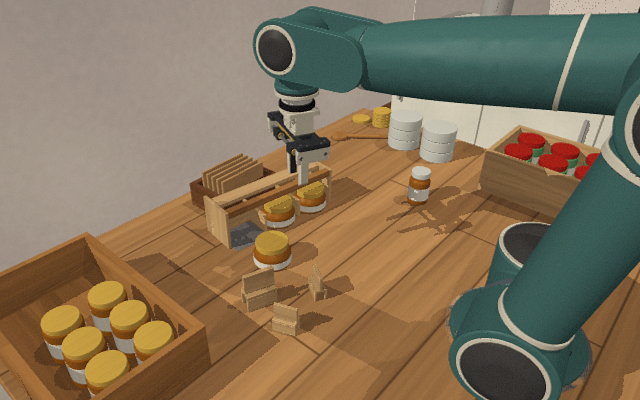

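The jar now stands in front of the empty bay, at (272,245) in the side view. The arm hides it in the top view. I'll locate it from the side view, then push it home.

```bash
python3 - <<'E'
from h import *
S=ld("side1")
h=cv2.cvtColor(S["img"],cv2.COLOR_RGB2HSV); m=cv2.inRange(h,(20,150,120),(30,255,255))
k,lab,st,c=cv2.connectedComponentsWithStats(m)
for i in range(1,k):
    if st[i,4]>150 and 200<c[i][0]<300:
        p=ray(S,c[i],.062)[0][:2]-[-.0037,.0087]; print(st[i],p,"rack",(p-L)@EX,(p-L)@EY)
print("target",W(-.13,0))
from station import bot
y=np.degrees(YAW)+180
for x,z in((-.20,.2),(-.2,.022),(-.12,.022),(-.044,.022),(-.16,.2)):
    q=bot.inverse_kinematics([*W(x,0),z],[180,25,y]); print(x,None if q is None else np.round(q,1))
E
```

```text
[264 195  28  19 327] [0.64453469 0.04473114] rack -0.010621447127861429 -0.11060702716313371
[256 231  32  25 634] [0.5441978  0.17145791] rack -0.12839458438919663 0.00010274374095896224
target [0.5425946  0.17159079]
-0.2 [ 26.4 -28.9 117.5 -14.8  71.1 -52.9]
-0.2 [ 26.4 -20.9 129.1 -17.8  52.2 -46.7]
-0.12 [ 20.8 -11.  121.4 -16.   48.5 -52.5]
-0.044 [ 16.8  -2.2 113.4 -14.3  46.7 -57. ]
-0.16 [ 23.4 -24.2 114.3 -13.8  68.8 -55.6]
```

```bash
python3 - <<'E'
from h import *
from station import bot
y=np.degrees(YAW)+180; R=[180,25,y]; x0=-.195
bot.move_pose([*W(x0,0),.2],R)
bot.line_to([*W(x0,0),.022],R,vel=.15)
f0=bot.get_contact_force(); print(np.round(f0,1))
for x in [-.15,-.1,-.07,-.055]+list(np.arange(-.053,-.036,.002)):
    bot.line_to([*W(x,0),.022],R,vel=.06 if x<-.054 else .03)
    f=bot.get_contact_force()-f0; fx=f[:2]@EX; print(round(x,3),round((bot.get_tool_pos()[:2]-L)@EX,4),np.round([fx,f[:2]@EY,f[2]],1))
    if fx<-14: break
    if x==-.055:
        ss=bot.capture("side"); pickle.dump(ss,open("side2.pkl","wb"))
x=(bot.get_tool_pos()[:2]-L)@EX
ss=bot.capture("side"); pickle.dump(ss,open("side3.pkl","wb")); cv2.imwrite("pics/side3.png",ss["img"][100:350,150:470,::-1].repeat(2,0).repeat(2,1))
print(bot.get_clock())
E
```

```text
[-0.2  0.1 -0.3]
-0.15 -0.1501 [-0.1 -0.8 -0. ]
-0.1 -0.1 [ 0.3 -0.5 -0.5]
-0.07 -0.0698 [ 0.1 -0.1  0.8]
-0.055 -0.0548 [-0.9 -0.7  0.7]
-0.053 -0.0531 [-1.8 -0.8  0.7]
-0.051 -0.051 [-1.1  0.7  1.2]
-0.049 -0.0489 [-1.4  0.4 -0.1]
-0.047 -0.0469 [-1.5 -0.3 -0. ]
-0.045 -0.0449 [-1.6  0.1  0.5]
-0.043 -0.0436 [-12.1  -0.9   5.1]
-0.041 -0.0429 [-30.8  -2.7  15.7]
17.65
```

View pics/side3.png

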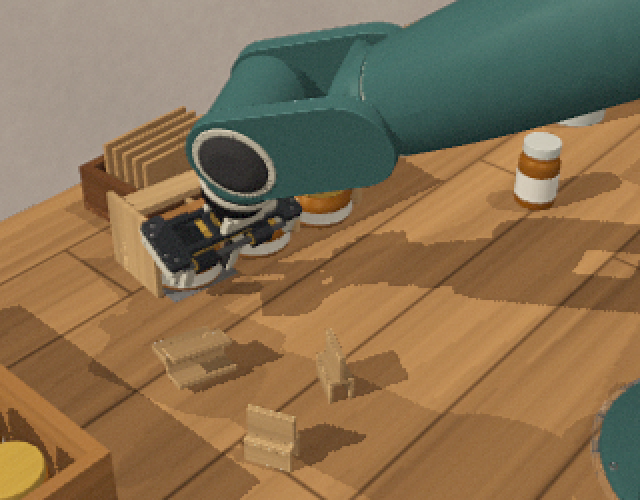

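The jar stopped against the batten: force rose from 1.5 to 12 N at TCP rack x of about -43.5 mm. But the saddle, at about (195,358) in this 2x crop, has been knocked onto its side. The tilted gripper body must have hit its tab on the way down. I'll back off and look again.

```bash
python3 - <<'E'
from h import *
from station import bot
y=np.degrees(YAW)+180; R=[180,25,y]
bot.line_to([*W(-.075,0),.03],R,vel=.08)
bot.line_to([*W(-.085,0),.25],R,vel=.2)
bot.move_pose([.40,-.10,.35],[180,0,69.7])
for n in("top","side"):
    d=bot.capture(n); pickle.dump(d,open(n+"4.pkl","wb")); cv2.imwrite(f"pics/{n}4.png",d["img"][:,:,::-1])
t=ld("top4")["img"][:,:,::-1];s=ld("side4")["img"][:,:,::-1]
cv2.imwrite("pics/c4t.png",cv2.resize(t[225:315,145:255],None,fx=6,fy=6,interpolation=2))
cv2.imwrite("pics/c4s.png",cv2.resize(s[245:345,210:340],None,fx=6,fy=6,interpolation=2))
cv2.imwrite("pics/c4r.png",cv2.resize(s[145:265,185:365],None,fx=4.4,fy=4.4,interpolation=2))
print(bot.get_clock())
E
```

```text
20.8583
```

View pics/top4.png

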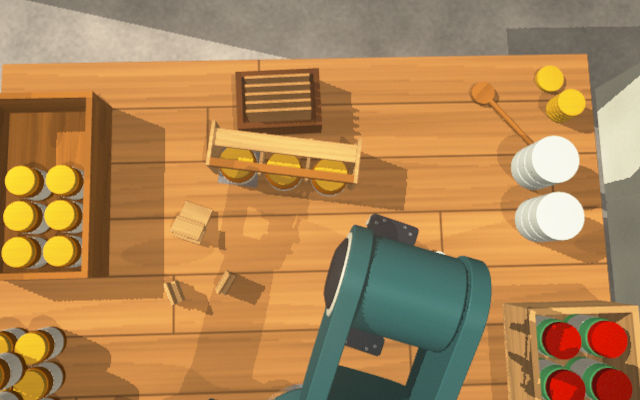

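View pics/c4t.png

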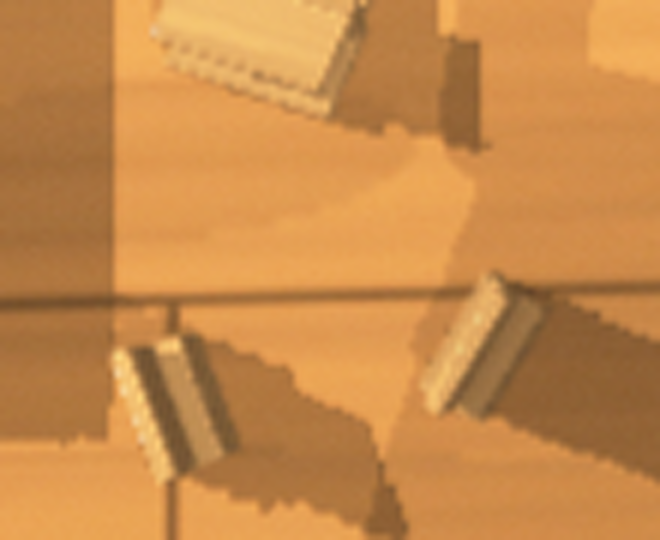

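View pics/c4s.png

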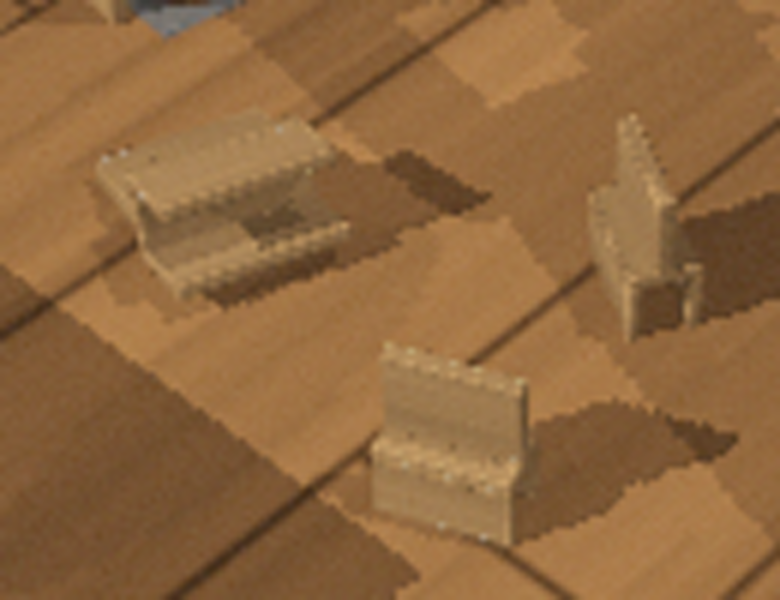

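View pics/c4r.png

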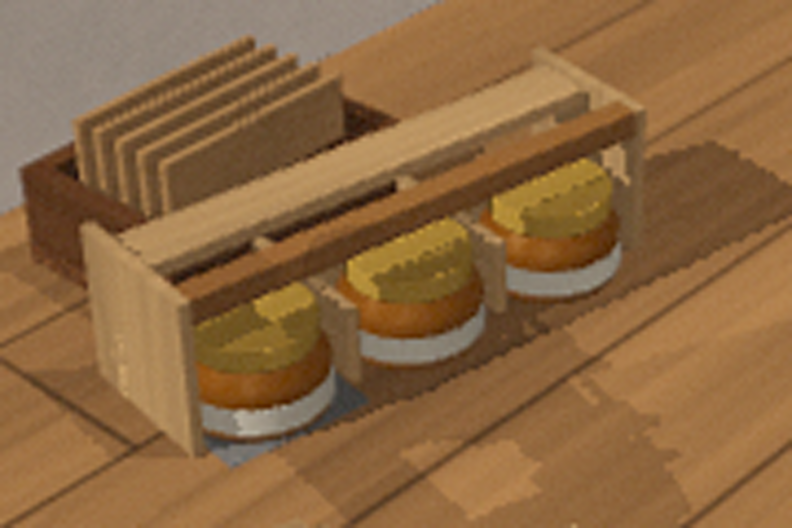

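The jar is home: in the side crop it lines up with its neighbours, and the lid shows at (240,165) in the top view. The saddle is lying on one leg at (192,222) in the top view, with its legs opening toward the robot and its tab pointing away. I'll grip it across its 70 mm length, so turning the tool about the jaw axis stands it upright. First I need its pose.

```bash
python3 - <<'E'
from h import *
t=ld("top4")["img"][:,:,::-1];s=ld("side4")["img"][:,:,::-1]
cv2.imwrite("pics/s5t.png",cv2.resize(t[190:255,155:235],None,fx=9,fy=9,interpolation=2))
cv2.imwrite("pics/s5s.png",cv2.resize(s[255:305,215:275],None,fx=11,fy=11,interpolation=2))
E
```

```text
(no output)
```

View pics/s5t.png

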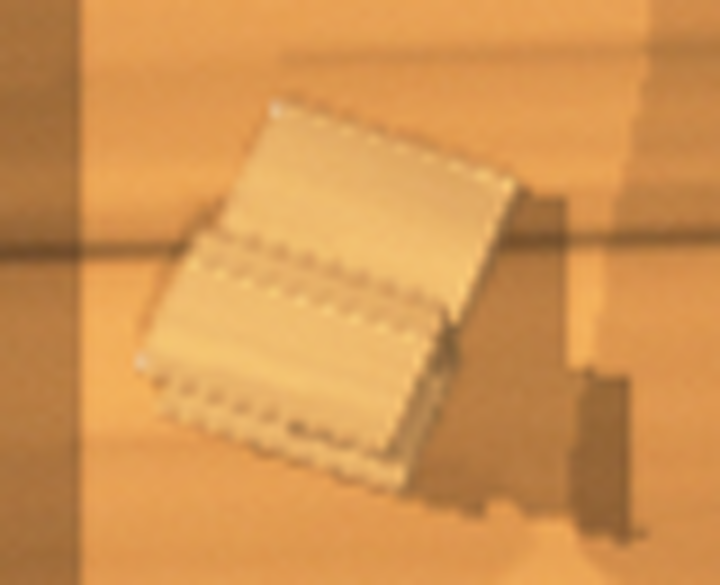

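View pics/s5s.png

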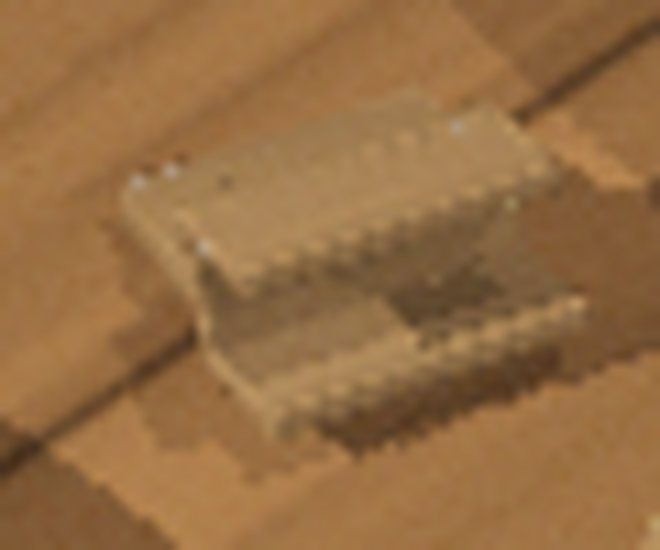

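```bash
python3 - <<'E'
from h import *
T=ld("top4");S=ld("side4")
f=lambda u,v:((u+.5)/9-.5+155,(v+.5)/9-.5+190)
g=lambda u,v:((u+.5)/11-.5+215,(v+.5)/11-.5+255)
for nm,P,z,h in(("tab",[(275,105),(518,187)],.0095,.051),("foot",[(140,362),(388,452)],.0486,-.0291),("ridge",[(203,233),(447,315)],.0363,.0111)):
    q=ray(T,[f(*p) for p in P],z); d=q[0]-q[1]; n=np.linalg.norm(d); d/=n; yaw=np.arctan2(-d[0],d[1]); a=np.array([d[1],-d[0]]); print(nm,q.mean(0).round(4),"len",n.round(4),"yaw",np.degrees(yaw).round(1),"pivot",(q.mean(0)[:2]-h*a).round(4))
# 2-view triangulation of foot upper corners
print("footL",tri((T,S),(f(140,362),g(203,247))),"footR",tri((T,S),(f(388,452),g(545,158))),"ridgeL",tri((T,S),(f(203,233),g(130,180))))
E
```

```text
tab [0.5749 0.2516 0.0095] len 0.0699 yaw -20.1 pivot [0.527  0.2691]
foot [0.5025 0.2771 0.0486] len 0.0689 yaw -21.3 pivot [0.5296 0.2666]
ridge [0.538  0.2644 0.0363] len 0.0682 yaw -20.0 pivot [0.5276 0.2682]
footL [0.51900745 0.31163584 0.05302759] footR [0.4923265  0.24660609 0.05013585] ridgeL [0.55460114 0.29977967 0.04137759]
```

```bash
cat >> h.py <<'E'
PV=np.array([.528,.268]); SY=-20.3
def pick(b=25.,t=.009,dz=0):
    a=np.array([np.cos(np.radians(SY)),np.sin(np.radians(SY))]); B=np.radians(b)
    xy=PV+(.0084-t*np.sin(B))*a
    return [*xy,.0173-t*np.cos(B)+dz],[180,b,SY]
def place(b=25.,t=.009,dz=0,x=-.014,y=0.):
    e=np.radians(b-17); xy=W(x+t*np.cos(e),y)
    return [*xy,.117-t*np.sin(e)+dz],[180,-90+(b-17),np.degrees(YAW)]
E
python3 - <<'E'
from h import *
from station import bot
for b in(17.,25.,35.):
  for fl in(0,1):
    for nm,(p,r) in(("pick",pick(b,dz=.15)),("pick",pick(b)),("mid",([*W(-.15,0),.25],place(b)[1])),("pl+",place(b,dz=.06)),("pl",place(b))):
        r=list(r)
        if fl: r=[r[0],-r[1],r[2]+180]
        q=bot.inverse_kinematics(p,r); print(b,fl,nm,np.round(p,3),None if q is None else np.round(q,1))
print(np.round(bot.get_qpos(),1))
E
```

```text
17.0 0 pick [0.533 0.266 0.159] [ 18.7   6.4  89.7  10.7  97.2 129.1]
17.0 0 pick [0.533 0.266 0.009] [ 18.7  13.   96.9  10.7  83.6 126.5]
17.0 0 mid [0.523 0.175 0.25 ] None
17.0 0 pl+ [0.666 0.153 0.177] [  24.8   -6.2  130.6  229.2   46.3 -128.6]
17.0 0 pl [0.666 0.153 0.117] [  24.8    1.9  130.8  224.    52.  -120.7]
17.0 1 pick [0.533 0.266 0.159] [ 18.7   6.4  89.7  10.7  97.2 -50.9]
17.0 1 pick [0.533 0.266 0.009] [ 18.7  13.   96.9  10.7  83.6 -53.5]
17.0 1 mid [0.523 0.175 0.25 ] None
17.0 1 pl+ [0.666 0.153 0.177] [ 24.8  -6.2 130.6 229.2  46.3  51.4]
17.0 1 pl [0.666 0.153 0.117] [ 24.8   1.9 130.8 224.   52.   59.3]
25.0 0 pick [0.532 0.266 0.159] [ 16.7  10.4  86.7  15.1 103.  127.8]
25.0 0 pick [0.532 0.266 0.009] [ 16.7  17.2  93.3  14.7  89.9 124.3]
25.0 0 mid [0.523 0.175 0.25 ] None
25.0 0 pl+ [0.666 0.153 0.176] [  24.6  -10.6  129.6  242.5   37.4 -141.6]
25.0 0 pl [0.666 0.153 0.116] [  24.6   -3.5  130.5  234.1   41.7 -130.8]
25.0 1 pick [0.532 0.266 0.159] [ 16.7  10.4  86.7  15.1 103.  -52.2]
25.0 1 pick [0.532 0.266 0.009] [ 16.7  17.2  93.3  14.7  89.9 -55.7]
25.0 1 mid [0.523 0.175 0.25 ] None
25.0 1 pl+ [0.666 0.153 0.176] [ 24.6 -10.6 129.6 242.5  37.4  38.4]
25.0 1 pl [0.666 0.153 0.116] [ 24.6  -3.5 130.5 234.1  41.7  49.2]
35.0 0 pick [0.531 0.267 0.16 ] [ 14.6  15.4  83.2  20.4 110.1 127. ]
35.0 0 pick [0.531 0.267 0.01 ] [ 14.6  22.6  89.   19.3  97.8 122.4]
35.0 0 mid [0.523 0.175 0.25 ] None
35.0 0 pl+ [0.666 0.153 0.174] None
35.0 0 pl [0.666 0.153 0.114] None
35.0 1 pick [0.531 0.267 0.16 ] [ 14.6  15.4  83.2  20.4 110.1 -53. ]
35.0 1 pick [0.531 0.267 0.01 ] [ 14.6  22.6  89.   19.3  97.8 -57.6]
35.0 1 mid [0.523 0.175 0.25 ] None
35.0 1 pl+ [0.666 0.153 0.174] None
35.0 1 pl [0.666 0.153 0.114] None
[-17.5 -26.5  99.6  -0.  107.    2.7]
```

Placing it directly would need an awkward wrist flip. Instead I'll stand the saddle up in open counter space, with the tool leaning sideways, and regrasp the tab from above. Now I'll check reachable set-down poses.

```bash
cat >> h.py <<'E'
def stand(pos,psi,b=35.,t=.009,dz=0.,f=0):
    e=np.radians(b-17); k=np.array([np.cos(np.radians(psi)),np.sin(np.radians(psi))])
    p=[*(np.array(pos)+t*np.cos(e)*k),.045-t*np.sin(e)+dz]
    return p,([180,-90+(b-17),psi] if not f else [180,90-(b-17),psi+180])
E
python3 - <<'E'
from h import *
from station import bot
for pos in((.5,-.05),(.5,.08),(.58,-.05)):
  for psi in(-120,-100,-80,-60,-40,40,60,80,100,120):
   for f in(0,1):
    qs=[bot.inverse_kinematics(*stand(pos,psi,dz=z,f=f)) for z in(.2,.001)]
    if all(q is not None for q in qs): print(pos,psi,f,*[np.round(q).astype(int).tolist() for q in qs])
q=bot.inverse_kinematics(*pick(35.));print(q)
E
```

```text
(0.5, -0.05) -120 0 [14, 12, 94, -55, 124, -145] [14, 26, 98, -47, 112, -130]
(0.5, -0.05) -120 1 [14, 12, 94, -55, 124, 35] [14, 26, 98, -47, 112, 50]
(0.5, -0.05) -100 0 [20, 3, 104, -62, 111, -153] [20, 18, 109, -57, 101, -135]
(0.5, -0.05) -100 1 [20, 3, 104, -62, 111, 27] [20, 18, 109, -57, 101, 45]
(0.5, -0.05) 40 0 [-43, -29, 131, 74, 80, -9] [-43, -8, 137, 80, 73, -37]
(0.5, -0.05) 60 0 [-42, -14, 120, 69, 96, -19] [-42, 5, 125, 69, 87, -41]
(0.5, -0.05) 60 1 [-42, -14, 120, 69, 96, 161] [-42, 5, 125, 69, 87, 139]
(0.5, -0.05) 80 0 [-38, -2, 109, 63, 110, -27] [-38, 15, 113, 58, 100, -45]
(0.5, -0.05) 80 1 [-38, -2, 109, 63, 110, 153] [-38, 15, 113, 58, 100, 135]
(0.5, -0.05) 100 0 [-33, 8, 98, 55, 122, -34] [-33, 23, 103, 48, 110, -50]
(0.5, -0.05) 100 1 [-33, 8, 98, 55, 122, 146] [-33, 23, 103, 48, 110, 130]
(0.5, -0.05) 120 0 [-27, 16, 90, 46, 133, -43] [-27, 29, 93, 37, 120, -58]
(0.5, -0.05) 120 1 [-27, 16, 90, 46, 133, 137] [-27, 29, 93, 37, 120, 122]
(0.5, 0.08) -120 0 [25, 17, 88, -48, 132, -139] [25, 30, 92, -39, 120, -124]
(0.5, 0.08) -120 1 [25, 17, 88, -48, 132, 4
[... 1368 characters left out ...]
9, 85, 68, 143]
(0.58, -0.05) 60 0 [-36, -5, 112, 71, 90, -18] [-36, 12, 117, 72, 84, -39]
(0.58, -0.05) 60 1 [-36, -5, 112, 71, 90, 162] [-36, 12, 117, 72, 84, 141]
(0.58, -0.05) 80 0 [-34, 7, 100, 65, 106, -24] [-34, 21, 105, 61, 97, -42]
(0.58, -0.05) 80 1 [-34, 7, 100, 65, 106, 156] [-34, 21, 105, 61, 97, 138]
(0.58, -0.05) 100 0 [-29, 16, 89, 58, 120, -31] [-29, 30, 93, 52, 110, -46]
(0.58, -0.05) 100 1 [-29, 16, 89, 58, 120, 149] [-29, 30, 93, 52, 110, 134]
(0.58, -0.05) 120 0 [-24, 24, 79, 50, 133, -39] [-24, 36, 83, 41, 122, -53]
(0.58, -0.05) 120 1 [-24, 24, 79, 50, 133, 141] [-24, 36, 83, 41, 122, 127]
[ 14.57438706  22.61655574  89.01627141  19.33002613  97.78383214
 122.44222875]
```

```bash
python3 - <<'E'
from h import *
from station import bot
P=(.47,-.12)
p,r=pick(35.,dz=.15); r=[180,-35,SY+180]
bot.grip(.093)
qs=[bot.inverse_kinematics(*stand(P,-100,dz=z,f=1)) for z in(.2,.001)]; print(qs)
bot.move_pose(p,r)
bot.line_to([p[0],p[1],p[2]-.15],r,vel=.12)
f0=bot.get_contact_force();print(np.round(f0,1))
bot.grip(.05); print("w",bot.get_gripper_width(),np.round(bot.get_contact_force(),1))
bot.line_to(p,r,vel=.12)
print("w",bot.get_gripper_width(),bot.get_clock())
ss=bot.capture("side"); cv2.imwrite("pics/side6.png",cv2.resize(ss["img"][100:350,150:470,::-1],None,fx=2.4,fy=2.4))
E
```

```text
[array([ 13.91938603,  -3.51986644, 110.67886812, -64.8038684 ,
       106.09767685,  24.62235268]), array([ 13.91938603,  13.12875512, 115.21096346, -61.01645358,
        96.35906915,  43.82790307])]
[-0.3 -0.  -0.3]
w 0.06950403064324479 [1.  0.  1.7]
w 0.06958125003626961 26.6167
```

View pics/side6.png

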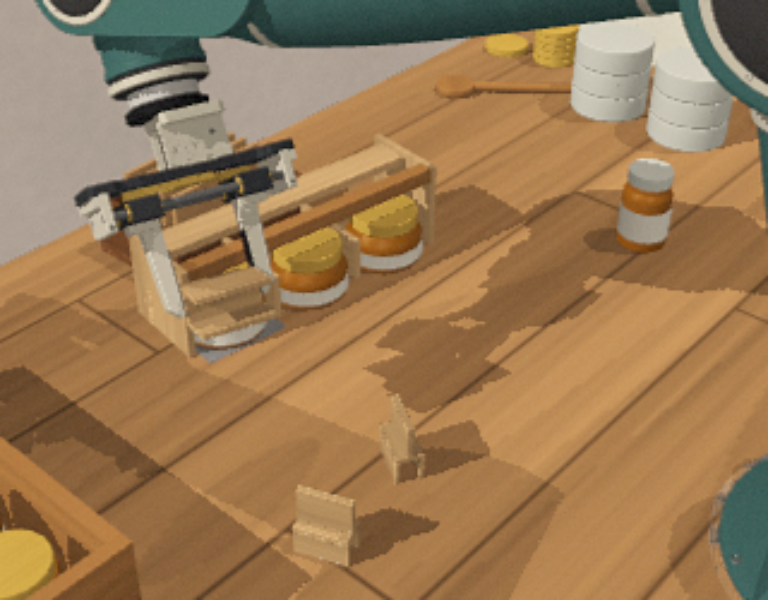

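The saddle is gripped end to end, with a width of 69.5 mm, at about (230,300) in this crop. Now I'll stand it up.

```bash
python3 - <<'E'
from h import *
from station import bot
P=(.47,-.12)
p,r=pick(35.,dz=.24); bot.line_to(p,vel=.2)
bot.move_pose(*stand(P,-100,dz=.2,f=1))
p,r=stand(P,-100,dz=.02,f=1); bot.line_to(p,r,vel=.15)
for n in("side","top"):
    ss=bot.capture(n); pickle.dump(ss,open(n+"7.pkl","wb")); cv2.imwrite(f"pics/{n}7.png",ss["img"][:,:,::-1])
print(bot.get_gripper_width(),bot.get_clock(),np.round(bot.get_contact_force(),1))
E
```

```text
0.06971186532757177 30.1333 [ 0.   1.  -0.3]
```

View pics/side7.png

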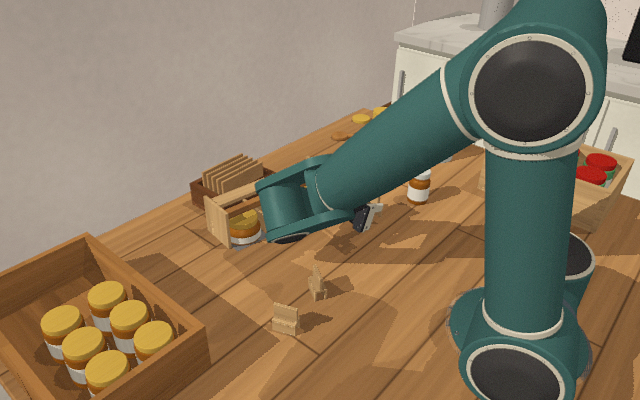

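View pics/top7.png

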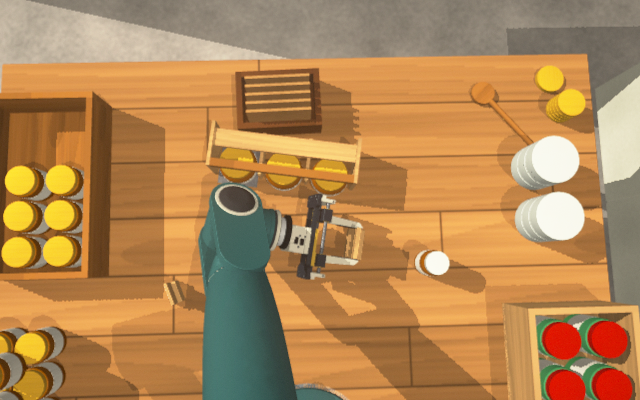

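The saddle hangs upright between the fingers at (355,242) in the top view. I'll lower it gently until the feet touch.

```bash
python3 - <<'E'
from h import *
from station import bot
P=(.47,-.12)
f0=bot.get_contact_force()
for dz in list(np.arange(.016,-.009,-.002)):
    p,r=stand(P,-100,dz=dz,f=1); bot.line_to(p,r,vel=.05); f=bot.get_contact_force()-f0; print(round(dz,3),np.round(f,1),end=" ")
    if f[2]>4: break
print(bot.get_clock())
bot.grip(.088)
k=np.array([np.cos(np.radians(-100)),np.sin(np.radians(-100))])
p=np.array(bot.get_tool_pos()); zt=np.array([*(k*np.cos(np.radians(18))),-np.sin(np.radians(18))])
bot.line_to(list(p-zt*.05),vel=.1)
bot.line_to(list(p-zt*.05+[0,0,.15]),vel=.2)
bot.move_pose([.40,.15,.30],[180,0,0])
for n in("side","top"):
    ss=bot.capture(n); pickle.dump(ss,open(n+"8.pkl","wb")); cv2.imwrite(f"pics/{n}8.png",ss["img"][:,:,::-1])
print(bot.get_clock())
E
```

```text
0.016 [-0.2 -1.3 -0.9] 0.014 [ 0.1 -0.6 -0.8] 0.012 [ 0.3 -0.3 -0.6] 0.01 [-0.6 -0.2 -0.5] 0.008 [ 0.6 -0.6 -0.1] 0.006 [-0.  -0.4 -1.5] 0.004 [ 0.3 -0.2  0.2] 0.002 [ 0.1 -1.5  0.9] 0.0 [ 0.2 -1.9  2.9] -0.002 [-6.8  2.3 18. ] 32.6333
36.05
```

View pics/side8.png

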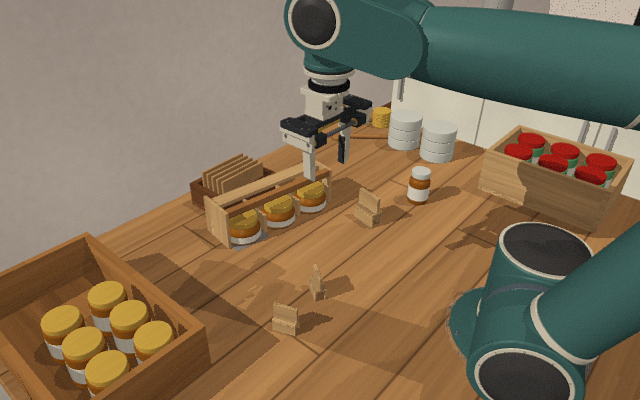

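View pics/top8.png

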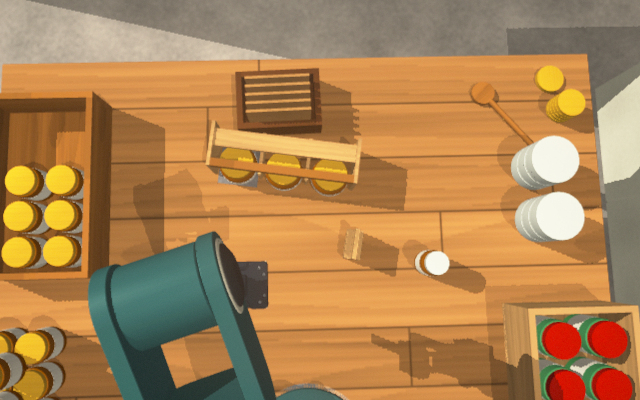

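The saddle stands upright at (353,243) in the top view and (368,208) in the side view. The jars look undisturbed. Next I'll measure it for the tab grasp.

```bash
python3 - <<'E'
from h import *
t=ld("top8")["img"][:,:,::-1];s=ld("side8")["img"][:,:,::-1]
a=cv2.resize(t[220:270,325:385],None,fx=11,fy=11,interpolation=2);b=cv2.resize(s[180:235,340:400],None,fx=10,fy=10,interpolation=2)
cv2.imwrite("pics/s8t.png",a);cv2.imwrite("pics/s8s.png",b)
E
```

```text
(no output)
```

View pics/s8t.png

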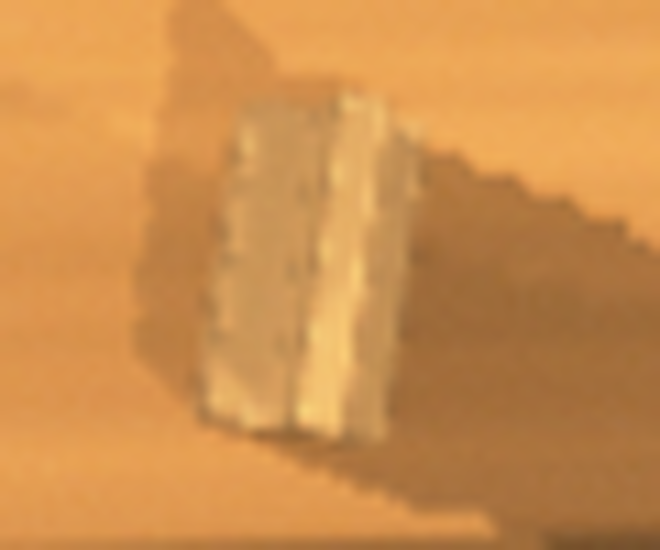

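View pics/s8s.png

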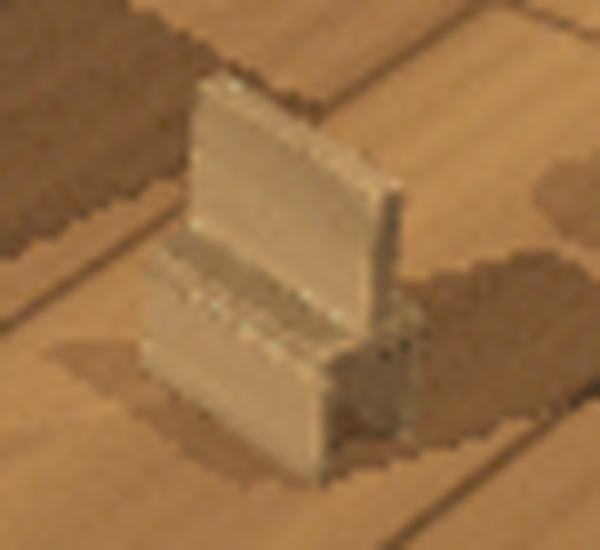

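```bash
python3 - <<'E'
from h import *
from station import bot
T=ld("top8");S=ld("side8")
f=lambda u,v:((u+.5)/11-.5+325,(v+.5)/11-.5+220)
g=lambda u,v:((u+.5)/10-.5+340,(v+.5)/10-.5+180)
q=ray(T,[f(364,98),f(322,430)],.088); print(q,q.mean(0),np.linalg.norm(q[0]-q[1]),"dir",np.degrees(np.arctan2(*(q[0]-q[1])[1::-1])))
q2=ray(S,[g(215,85),g(385,190)],.088); print(q2,q2.mean(0),np.linalg.norm(q2[0]-q2[1]),"dir",np.degrees(np.arctan2(*(q2[0]-q2[1])[1::-1])))
c=(q.mean(0)+q2.mean(0))[:2]/2
for y in(-10,170,):
    print(y,bot.inverse_kinematics([*c,.05],[180,0,y]))
for y in(81.6,-98.4): print(y,bot.inverse_kinematics([*W(-.014,0),.124],[180,0,y]))
E
```

```text
[[ 0.5046339  -0.12552198  0.088     ]
 [ 0.43673089 -0.11435041  0.088     ]] [ 0.4706824 -0.1199362  0.088    ] 0.06881586766394061 dir -9.342751638435493
[[ 0.50422496 -0.12426828  0.088     ]
 [ 0.44031789 -0.11250164  0.088     ]] [ 0.47227142 -0.11838496  0.088     ] 0.06498128770312935 dir -10.43252470201605
-10 [-1.71896182e+01 -1.18099929e+01  1.16418076e+02 -2.54444375e-14
  7.53919169e+01  8.28103818e+01]
170 [-17.18961816 -11.80999287 116.41807594   0.          75.39191693
 -97.18961816]
81.6 [ 1.10743427e+01  8.94088594e+00  8.89090607e+01 -2.54444375e-14
  8.21500534e+01  1.94743427e+01]
-98.4 [  11.07434269    8.94088594   88.90906065    0.           82.1500534
 -160.52565731]
```

```bash
python3 - <<'E'
from h import *
from station import bot
c=[.4705,-.1195]; R=[180,0,-10]; P=W(-.014,0); R2=[180,0,81.6]
bot.grip(.046)
bot.move_pose([*c,.2],R); bot.line_to([*c,.050],R,vel=.12)
bot.grip(.003); print("w",bot.get_gripper_width())
bot.line_to([*c,.24],R,vel=.2)
bot.move_pose([*P,.24],R2); bot.line_to([*P,.148],R2,vel=.1)
print("w",bot.get_gripper_width(),bot.get_clock(),bot.get_tool_pos(),P)
for n in("side","top"):
    ss=bot.capture(n); pickle.dump(ss,open(n+"9.pkl","wb"))
s=ld("side9")["img"][:,:,::-1]; t=ld("top9")["img"][:,:,::-1]
cv2.imwrite("pics/s9s.png",cv2.resize(s[120:255,180:350],None,fx=4.4,fy=4.4,interpolation=2)); cv2.imwrite("pics/s9t.png",cv2.resize(t[100:230,170:380],None,fx=3.6,fy=3.6,interpolation=2))
E
```

```text
w 0.010050827737785302
w 0.009873692587603582 43.5167 [0.65766283 0.15473534 0.14884928] [0.65735019 0.15464516]
```

View pics/s9s.png

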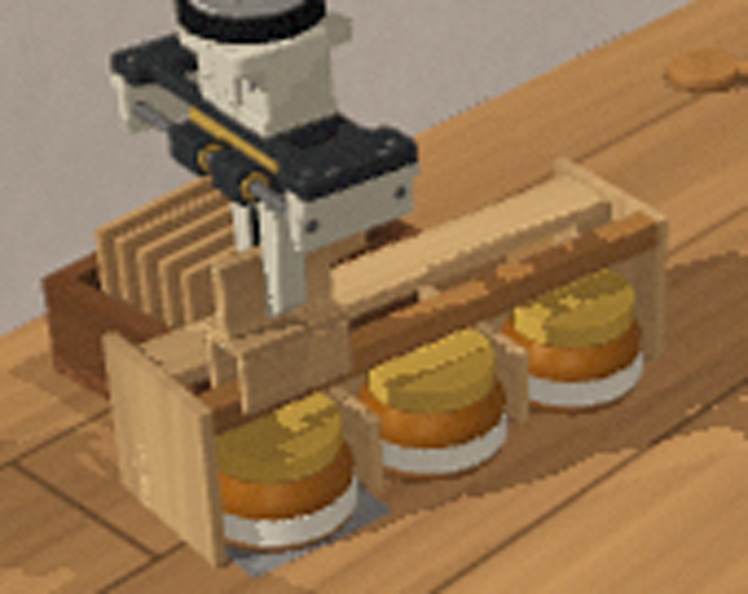

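View pics/s9t.png

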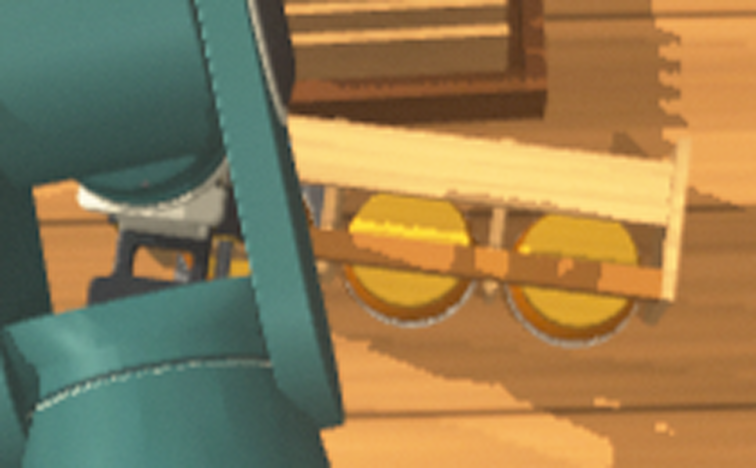

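The tab is held (width 9.9 mm) and the legs already straddle the rail at about (280,375) in the side crop. I'll lower under force guard.

```bash
python3 - <<'E'
from h import *
from station import bot
P=W(-.014,0); R2=[180,0,81.6]; f0=bot.get_contact_force(); print(np.round(f0,1))
for z in [.140,.132,.127,.125,.124,.123,.122,.121,.120]:
    bot.line_to([*P,z],R2,vel=.05); f=bot.get_contact_force()-f0; print(z,round(bot.get_tool_pos()[2],4),np.round([f[:2]@EX,f[:2]@EY,f[2]],1))
    if f[2]>5: break
bot.grip(.03)
bot.line_to([*P,.22],R2,vel=.12); print(bot.get_clock())
bot.move_pose([.42,-.12,.35],[180,0,0])
for n in("side","top"):
    ss=bot.capture(n); pickle.dump(ss,open(n+"10.pkl","wb"))
s=ld("side10")["img"][:,:,::-1]; t=ld("top10")["img"][:,:,::-1]
cv2.imwrite("pics/s10s.png",cv2.resize(s[120:255,180:350],None,fx=4.4,fy=4.4,interpolation=2)); cv2.imwrite("pics/s10t.png",cv2.resize(t[120:210,190:380],None,fx=4.2,fy=4.2,interpolation=2))
print(bot.get_clock())
E
```

```text
[ 0.5 -0.4 -1.3]
0.14 0.1394 [-0.7  0.5  0.1]
0.132 0.1314 [-1.4 -0.3  1.7]
0.127 0.1266 [-1.4  0.1  0.5]
0.125 0.1249 [-0.9  0.  -0.1]
0.124 0.124 [-0.6  0.1  0.8]
0.123 0.1229 [ 0.2 -0.2  0.5]
0.122 0.122 [-0.4  0.9  0.9]
0.121 0.1219 [-3.9 -1.4  7. ]
47.275
48.8083
```

View pics/s10s.png

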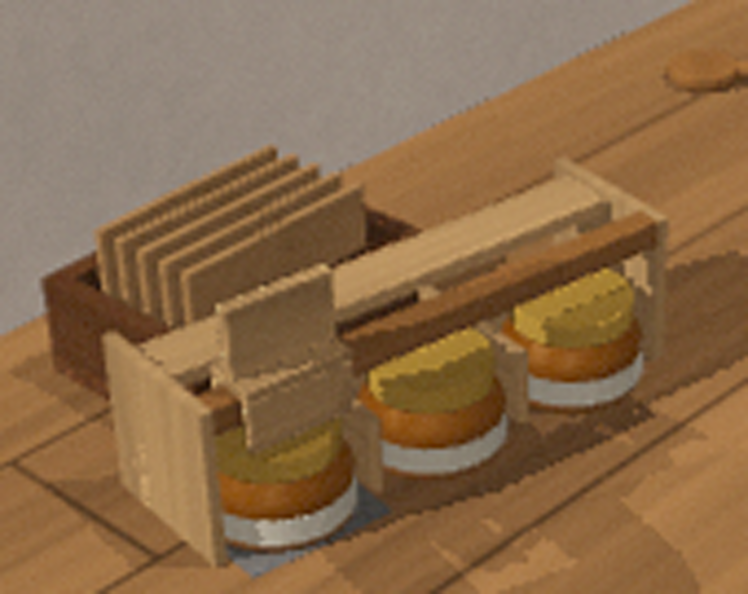

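View pics/s10t.png

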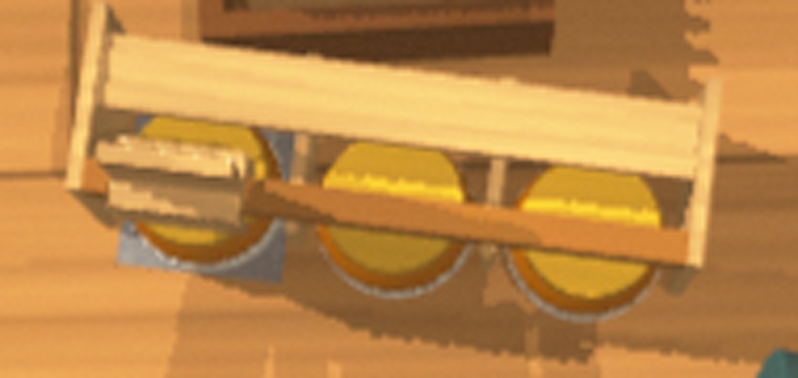

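```bash
python3 - <<'E'
from h import *
T=ld("top10");S=ld("side10");T0=ld("top0")
f=lambda u,v:((u+.5)/4.2-.5+190,(v+.5)/4.2-.5+120)
g=lambda u,v:((u+.5)/4.4-.5+180,(v+.5)/4.4-.5+120)
q=ray(T,[f(99,146),f(246,166)],.160)[:,:2]; c=q.mean(0); print("saddle rack",(c-L)@EX,(c-L)@EY,np.linalg.norm(q[0]-q[1]))
q=ray(S,[g(222,310),g(328,267)],.160)[:,:2]; c=q.mean(0); print("side: saddle",(c-L)@EX,(c-L)@EY)
# white label bottoms front: bottom-most points of the jars (front rim z~0) in the side view
def lid(d,box):
    h=cv2.cvtColor(d["img"],cv2.COLOR_RGB2HSV); m=cv2.inRange(h,(20,150,110),(30,255,255)); x0,x1,y0,y1=box; s=m[y0:y1,x0:x1]; ys,xs=np.where(s); return xs.max()+x0, ys.max()+y0, xs.min()+x0
# front lid rim (z=.05): lowest row in each jar, top view
for n,b in(("new",(220,258,170,195)),("mid",(265,303,170,195)),("right",(310,352,172,200))):
    h=cv2.cvtColor(T["img"],cv2.COLOR_RGB2HSV); m=cv2.inRange(h,(20,150,110),(30,255,255)); x0,x1,y0,y1=b; ys,xs=np.where(m[y0:y1,x0:x1])
    P=ray(T,np.c_[xs+x0,ys+y0],.062)[:,:2]; r=np.c_[(P-L)@EX,(P-L)@EY]; i=r[:,0].argmin(); print(n,"lid front x",r[:,0].min().round(4),"y extent",r[:,1].min().round(4),r[:,1].max().round(4),"mid",((r[:,1].min()+r[:,1].max())/2).round(4))
for nm,b in(("tall",(400,460,235,285)),):
    for d in(T0,T):
        m=cv2.inRange(cv2.cvtColor(d["img"],cv2.COLOR_RGB2HSV),(0,0,225),(180,40,255)); ys,xs=np.where(m[b[2]:b[3],b[0]:b[1]]); print(nm,xs.mean()+b[0],ys.mean()+b[2])
E
```

```text
saddle rack -0.010562729837353914 -0.004401746310790711 0.07555020416755914
side: saddle -0.011693519561630903 0.0002410143636116903
new lid front x -0.0374 y extent -0.0144 0.0165 mid 0.0011
mid lid front x -0.04 y extent -0.143 -0.0838 mid -0.1134
right lid front x -0.04 y extent -0.2608 -0.1926 mid -0.2267
tall 434.7134670487106 261.70773638968484
tall nan nan<stdin>:16: RuntimeWarning: Mean of empty slice.
  ret = ret.dtype.type(ret / rcount)
```

```bash
python3 - <<'E'
from h import *
for n in("side0","side10"):
    d=ld(n); m=cv2.inRange(cv2.cvtColor(d["img"],cv2.COLOR_RGB2HSV),(0,100,80),(16,255,220)); print(n,d["img"][185,419])
s=ld("side10")["img"]; s8=ld("side8")["img"]; print("tall jar region diff",np.abs(s[160:210,400:440].astype(int)-s8[160:210,400:440]).mean())
from station import bot
print(bot.get_clock(),np.round(bot.get_contact_force(),1)); bot.hand_in()
E
```

```text
side0 [132  80  27]
side10 [124  72  25]
tall jar region diff 5.432833333333333
48.8083 [-0.5  0.1  0.4]
the job is handed in; nothing more can be done
```

I finished the job and handed it in at 48.8 s: the jar is fully home in the empty bay and the saddle is seated on the rail above it. No verdict is reported.

- **Jar:** I pushed it in two strokes with a two-finger cradle, first to the front of the left bay, then under the rail. It stopped firmly at the batten, peaking at about 31 N. In the last picture its lid front is at rack x = -37 mm, close to the neighbours' -40 mm, and it is within about 1 mm of the bay's middle.
- **Mishap:** On the second push the tilted gripper body knocked the saddle over. I gripped it by its ends, stood it up on open counter and regrasped the tab from above.
- **Saddle:** It met the rail at TCP z = 122 mm, the height expected for full seating, with 7 N of contact, and I let go. The top view puts it at rack x = -10.6, y = -4.4 mm from the bay's middle, and the side view at x = -11.7, y = +0.2 mm. Both x readings sit a few mm off the nominal -14 mm but inside the limits.
- **Checks that fell short:** The arm hid the tall jar in the last top view, so that measurement failed. I did not measure its position again. The side view shows it standing, little changed from an earlier picture. The two rack jars look undisturbed, though I did not measure their movement from the start.

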